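Fit a taper-shank head to the tube mixer

ROBOT

A 6-joint arm with a two-finger parallel gripper is mounted at the origin on the work surface. World frame = base frame: x ahead of the robot, y to its left, z up, the work surface at z = 0. Lengths are in mm, angles in rad, forces in N, time in s.
With the tool pointing down it reaches from about 275 to 1000 mm from the base axis. Payload 8.4 kg.
Tool frame: the origin (TCP) lies at the very end of the fingers, on their centre line; the grasp point (between the pads) lies 19 mm behind it; z points along the fingers, y is the direction in which the jaws open and shut (so a half turn about z gives the same grasp; the last joint's range is limited). The gripper opens to 85 mm and grips with 20 to 120 N. Pads are 22 mm wide; open, the fingers measure 114 mm over their backs; the gripper's body (76 mm by 85 mm) begins 54 mm behind the grasp point. The pads swing forward as they close: fully open they stand 13 mm farther back than shut.
Start: joints at [1.258, 0.353, 1.633, -0, 1.155, -0.002], TCP at [191.136, 595.059, 231.281] pointing down, gripper open.
Joint ranges: [-2.63, 2.63], [-0.92, 2.1], [0.06, 2.66], [-1.3, 4.44], [0, 2.69], [-3.02, 3.02]. Speed limits (rad/s): [2.22, 2.22, 2.79, 3.14, 3.14, 3.14].

INTERFACE

Orientations are given as [roll, pitch, yaw] about the fixed x, y, z axes, in that order (R = Rz(yaw) Ry(pitch) Rx(roll)).
In Python, from rig import r gives the robot as it stands.
- The arm moves only by the tool move_arm, never from a script. Its argument "increments" is a list of rows, each an object of numbers: "tx", "ty", "tz": the shift along the tool's x, y, z in cm; "rx", "ry", "rz": the turn, a rotation vector about the tool's x, y, z in degrees; "gripper": the gripper's target within -1 to 1 (fully open at 1, half-way at 0, shut at -1). A call has 1 to 12 rows; each row shifts and turns the commanded pose from where the row before left it, along the tool's axes as they then stand; what a row does not reach is not made up. A row lasts 1/10 s, in which the tool goes at most 50 mm and 8.59 degrees, less where a joint would pass 70% of its speed; a pose out of reach is approached as far as the arm can. A call is refused whole if a number of a shift passes 5 or a number of a turn 8.59, either way. A call with a gripper value outside its range is refused whole. The fingers move at their own pace and stop on an object; "squeeze" is the grip in N (left out, the last holds). Time passes only in rows, so rows that do not move let the fingers close. It gives the time, the measured TCP pose, the force and the opening at its end, in the units of the state.
- r.sense(): the state, without advancing time (a new reading comes with each control period).
- r.grab_frame(name): name is "side" or "top"; returns (picture, depth): 384x512x3 uint8, red, green, blue; 384x512 float32, mm along the optical axis (not along the pixel's ray), 0 where there is no reading.
- r.camera_model(name): a dict with "fx", "fy", "cx", "cy" (pixels), "R" (3x3) and "t" (3): a world point X has camera coordinates R X + t. Camera axes: x right, y down, z forward; pixel columns grow to the right and rows downward; lengths in mm; the calibration is good to about 2 mm. A picture is of the moment at which its call begins. camera_model takes no time and is no camera call.
- r.sign_off(): hands the job in, once; it reports no verdict.
Trained networks look in the newest picture that a camera, given by its name, has taken for a name from the list of things; names that differ only in an ending like _2 or _b are one class to them, and where a whole thing is asked for, a point or a joint stands for the part that bears it (a point fixed in the world has none). Each returns a list of dicts, best first, with "confidence" (0 to 1); they miss things now and then, are a little off and sometimes report something else, mostly with a low value. They report only what shows in the picture. A call takes as long as a camera call. They do not tell look-alikes from the thing itself.
- r.cut_out(query, camera): "mask" (384x512 bool, what is visible of it) and "bbox" ([left, top, right, bottom] in pixels, round what is visible of it).
- r.place_of(query, camera): "location" ([row, column] in pixels: a listed point, or the origin of a listed thing).
The state is a dict: "clock": time; "qpos": joint angles; "qvel": joint speeds; "joint_efforts": joint torques, N m; "eef_pos": TCP position; "tcp_rot": TCP orientation; "contact_force": force on the tool from outside, world axes, zero at the start; "wrist_torque": the same for the moment, N m; "opening": opening from 0.0 (shut) to 1.0 (fully open).
Only numpy, scipy, OpenCV 4.12 (cv2) and the standard library are available. Lean on these libraries where they do the work, as an engineer would, in place of code of your own. Each camera call takes 0.05 s, during which the arm holds its last target. There are 200 camera calls.

TASK

Take the round, flat-topped head (the plain cylinder with a black pad on top) out of the rack and set its tapered shank, pointing down, in the steel socket on top of the white tube mixer. Let go of it there while it still stands proud, then tap or push it down from above until the socket is driven fully home, and leave it there.

Things in the scene. Friction and masses are not known exactly. Their poses are not given: they have to be found in the camera images.
- pad_head_center (a point): Middle of the head to fit: an upright, loose aluminium cylinder, 40 mm across, 50 mm tall, with a thin black pad on its flat top, a dark groove near its foot; z up along its axis. Its flat top is 25 mm above this point, its flat shoulder 25 mm below; under the shoulder is a steel taper shank 42 mm long, 26 mm across at the shoulder, 14 mm at its tip. About 180 g. Starts in the rack.
- rack: Grey plastic rack, fixed; origin under its centre, y along its row of three holes 85 mm apart, 33 mm wide. 90 x 250 mm, 70 mm tall. A head stands in each, shank down, shoulder on the rack's top, in any order: the one to fit, and two not wanted: a 42 mm square block, 50 mm tall, with four black wells, and a slim 22 mm post on a 40 mm flange, 60 mm tall.
- socket (a point): Centre of the mouth of the steel taper socket in the top of the fixed tube mixer (white box 150 x 150 x 100 mm, black base); z up. The bore, 27 mm wide at the mouth, narrows to match the shank and centres it; the seated head's shoulder rests on the 41 mm wide rim, its middle 25 mm above this point. The rim starts 9.5 to 11.5 mm above the mixer's top; the point moves with the socket.
- sleeve (a joint): How far the socket is driven down into the mixer, m: 0 to 0.002 at the start, 0.010 fully home (hard stop, rim 1.5 mm above the mixer's top). It slides stiffly straight down: resists with about 7 N, is not moved by the head's weight, stays where it is left, no spring. Pushing on the head's top with 10 to 25 N drives it home.
Things that resemble listed ones, but are neither listed nor needed, are in the scene too. What is shaped like the part that bears socket but blue is not meant.

How it is judged:
By the outcome, as a careful person would: the job done as asked, in the order asked, and still so for the second after the job is handed in, with the robot touching nothing.
It also fails if it takes over 48 s, if anything falls off the work surface, if the arm or the gripper's body presses on something with over 40 N, if the wrist force passes 120 N, or if a joint passes its speed limit or range.

## Working session

There is one attempt and no reset: what is moved stays moved. The work goes in short steps, Python scripts to look and compute and a tool call to move; the robot and the scene stay as the last step left them, time stands still between calls to the robot, and variables do not carry over. Pictures are saved under pics/ and viewed, about 8 in all and at most 12, crops included, and the job is handed in when it is done.

Besides the shell and the picture viewer there is one more tool, called after "Emit:" by a JSON object that holds its "name" and its "arguments", one argument or row to a line. move_arm: Moves the arm, as the interface text tells. Its arguments: {"type":"object","properties":{"increments":{"type":"array","items":{"type":"object","properties":{"tx":{"type":"number"},"ty":{"type":"number"},"tz":{"type":"number"},"rx":{"type":"number"},"ry":{"type":"number"},"rz":{"type":"number"},"gripper":{"type":"number"}}}},"squeeze":{"type":"number"}},"required":["increments"]}

```bash
mkdir -p pics; cat > h.py <<'E'
import numpy as np, cv2
from rig import r
def px2w(cam,u,v,d):
    m=r.camera_model(cam);R=np.array(m["R"]);t=np.array(m["t"])
    p=np.stack([(np.asarray(u)-m["cx"])/m["fx"]*d,(np.asarray(v)-m["cy"])/m["fy"]*d,np.asarray(d)*1.0],-1)
    return (p-t)@R
def onplane(cam,u,v,z):
    m=r.camera_model(cam);R=np.array(m["R"]);t=np.array(m["t"])
    c=-R.T@t; ray=R.T@np.array([(u-m["cx"])/m["fx"],(v-m["cy"])/m["fy"],1.])
    return c+ray*(z-c[2])/ray[2]
def w2px(cam,X):
    m=r.camera_model(cam);p=np.array(m["R"])@np.array(X)+np.array(m["t"])
    return p[0]/p[2]*m["fx"]+m["cx"],p[1]/p[2]*m["fy"]+m["cy"]
E
python3 - <<'E'
from h import *
np.set_printoptions(precision=1,suppress=True)
ims={}
for c in("top","side"):
    im,d=r.grab_frame(c); ims[c]=im
    np.savez(f"{c}0.npz",im=im,d=d); cv2.imwrite(f"pics/{c}0.png",im[:,:,::-1])
    m=r.camera_model(c); print(c,-np.array(m["R"]).T@np.array(m["t"]),m["fx"])
    for q in("pad_head_center","rack","socket"):
        print(q,"cut",[(round(o["confidence"],2),np.array(o["bbox"])) for o in r.cut_out(q,c)][:4])
        for o in r.place_of(q,c)[:4]:
            a,b=o["location"]; dd=d[int(round(a)),int(round(b))]
            print("  pl",round(o["confidence"],2),np.array([a,b]),px2w(c,b,a,dd))
print(r.sense())
E
```

```text
top [ 342.6   73.  1225. ] 405.5280682415536
pad_head_center cut []
  pl 0.61 [167.9 381.8] [ 533.5 -267.2  121.8]
rack cut [(0.83, array([299.3, 156.9, 392.4, 192.1]))]
  pl 0.86 [176.3 339.8] [ 515.1 -162.3   73.3]
socket cut [(0.64, array([189.2, 144.5, 204.8, 156.1])), (0.63, array([ 97.2, 220. , 115. , 237.4]))]
  pl 0.75 [224.5 100.8] [362.3 501.1 111.4]
  pl 0.57 [152.8 196.8] [582.6 255.4  38.5]
side [  -4.1 -897.9 1001.9] 480.0902221393215
pad_head_center cut [(0.8, array([338.6, 246.8, 353.1, 272.8]))]
  pl 0.77 [260.1 345.8] [ 529.2 -285.6  119.8]
rack cut [(0.66, array([285.2, 213.7, 368.6, 304.7]))]
  pl 0.74 [266.5 320.7] [ 490.2 -240.9   70.7]
  pl 0.46 [146.8 266.8] [588.8 249.4 103.6]
socket cut [(0.59, array([172.6, 123.4, 181.5, 135.2])), (0.49, array([261.9, 142.1, 269.7, 153.5]))]
  pl 0.48 [126.8 174.3] [357.4 499.2 106.7]
  pl 0.4 [146.9 264.9] [584.5 254.7 101.3]
{'clock': 0.7, 'qpos': array([ 1.3,  0.4,  1.6, -0. ,  1.2, -0. ]), 'qvel': array([-0., -0.,  0., -0.,  0.,  0.]), 'joint_efforts': array([  0. , -60.5, -34.2,   0. ,   0. ,   0. ]), 'eef_pos': array([191.1, 595.1, 231.3]), 'tcp_rot': array([3.1, 0. , 2.8]), 'contact_force': array([0. , 0. , 0.2]), 'wrist_torque': array([ 0., -0.,  0.]), 'opening': 1.002055275630102}
```

View pics/top0.png

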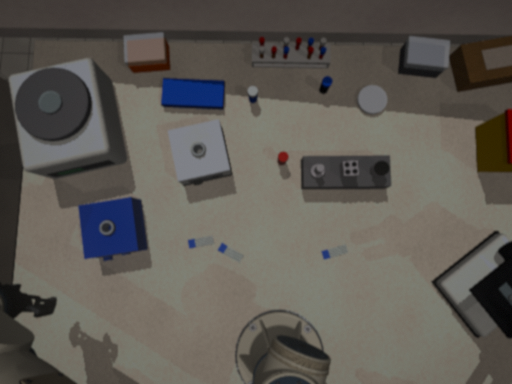

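View pics/side0.png

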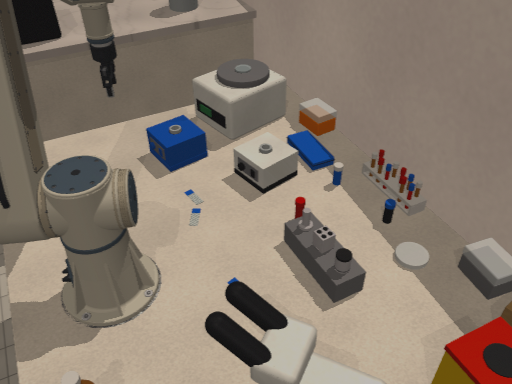

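The top view shows the rack at about (345,172), with the black-padded round head in its right-hand hole at (381,168). The white mixer's socket is at (199,150); the blue one at (106,228) is the decoy. The side view agrees: pad at (344,256), socket at (265,148). Next I'll refine these with depth.

```bash
python3 - <<'E'
from h import *
np.set_printoptions(precision=1,suppress=True)
for c in("top","side"):
    f=np.load(f"{c}0.npz"); d=f["d"]; v,u=np.mgrid[:384,:512]
    W=px2w(c,u,v,d); W[d==0]=np.nan
    def near(x,y,rad): return np.hypot(W[...,0]-x,W[...,1]-y)<rad
    a=near(530,-270,45)&(W[...,2]>112)&(W[...,2]<130)
    P=W[a]; print(c,"pad",a.sum(),"zmed",np.median(P[:,2]),"mean",P.mean(0),"rng",P.min(0),P.max(0))
    for nm,g in (("pad",a),):
        e,_=cv2.minEnclosingCircle(np.argwhere(g)[:,::-1].astype(np.float32)),0
        print(" circ px",e, onplane(c,*e[0][0],120))
    b=near(584,254,70); P=W[b]; h=np.histogram(P[:,2],bins=np.arange(0,130,3)); print([(z,n) for n,z in zip(*h) if n>5])
    s=near(584,254,32)&(W[...,2]>np.nanmedian(P[:,2])+4); Q=W[s]; print("rim",len(Q),np.median(Q[:,2]),(Q.min(0)+Q.max(0))/2,Q.min(0),Q.max(0))
    rk=(W[...,2]>64)&(W[...,2]<76)&near(515,-185,160)
    q=cv2.minAreaRect(W[rk][:,:2].astype(np.float32)); print("rack",q)
    mx=(abs(W[...,2]-np.nanmedian(P[:,2]))<4)&near(584,254,110)
    print("mixer",cv2.minAreaRect(W[mx][:,:2].astype(np.float32)))
    im=f["im"]
    for nm,(x,y,z) in dict(pad=(530,-272,120),sock=(584,254,110)).items():
        uu,vv=map(int,w2px(c,(x,y,z))); 
        k=im[vv-25:vv+25,uu-30:uu+30,::-1]; cv2.imwrite(f"pics/_{c}{nm}.png",cv2.resize(k,None,fx=6,fy=6,interpolation=cv2.INTER_CUBIC)); print(nm,uu-30,vv-25)
ks=[cv2.imread(f"pics/_{c}{n}.png") for c in("top","side") for n in("pad","sock")]
cv2.imwrite("pics/crops.png",np.vstack([np.hstack(ks[:2]),np.hstack(ks[2:])]))
E
```

```text
top pad 182 zmed 119.46434479501039 mean [ 533.1 -267.3  119.4] rng [ 513.6 -289.   112.1] [ 553.6 -247.3  124.7]Traceback (most recent call last):
  File "<stdin>", line 11, in <module>
TypeError: Value after * must be an iterable, not float
```

```bash
python3 - <<'E'
from h import *
np.set_printoptions(precision=1,suppress=True)
for c in("top","side"):
    f=np.load(f"{c}0.npz"); d=f["d"]; v,u=np.mgrid[:384,:512]
    W=px2w(c,u,v,d); W[d==0]=np.nan
    def near(x,y,rad): return np.hypot(W[...,0]-x,W[...,1]-y)<rad
    a=near(530,-270,45)&(W[...,2]>112)&(W[...,2]<130)
    P=W[a]; print(c,"pad",a.sum(),"zmed",np.median(P[:,2]),"mean",P.mean(0),"rng",P.min(0),P.max(0))
    b=near(584,254,70); P=W[b]; h=np.histogram(P[:,2],bins=np.arange(0,130,3)); print([(int(z),int(n)) for n,z in zip(*h) if n>5])
    s=near(584,254,35)&(W[...,2]>np.nanmedian(P[:,2])+4); Q=W[s]; print("rim",len(Q),np.median(Q[:,2]),(Q.min(0)+Q.max(0))/2,Q.min(0),Q.max(0))
    rk=(W[...,2]>64)&(W[...,2]<76)&near(515,-185,160)
    q=cv2.minAreaRect(W[rk][:,:2].astype(np.float32)); print("rack",q)
    mx=(abs(W[...,2]-np.nanmedian(P[:,2]))<4)&near(584,254,110)
    print("mixer",cv2.minAreaRect(W[mx][:,:2].astype(np.float32)))
    im=f["im"]
    for nm,(x,y,z) in dict(pad=(530,-272,120),sock=(584,254,110)).items():
        uu,vv=map(int,w2px(c,(x,y,z))); 
        k=im[vv-25:vv+25,uu-30:uu+30,::-1]; cv2.imwrite(f"pics/_{c}{nm}.png",cv2.resize(k,None,fx=6,fy=6,interpolation=cv2.INTER_CUBIC)); print(nm,uu-30,vv-25)
ks=[cv2.imread(f"pics/_{c}{n}.png") for c in("top","side") for n in("pad","sock")]
cv2.imwrite("pics/crops.png",np.clip(np.vstack([np.hstack(ks[:2]),np.hstack(ks[2:])])*1.5,0,255))
E
```

```text
top pad 182 zmed 119.46434479501039 mean [ 533.1 -267.3  119.4] rng [ 513.6 -289.   112.1] [ 553.6 -247.3  124.7]
[(36, 14), (39, 11), (87, 7), (93, 112), (96, 646), (99, 729), (102, 178), (105, 29), (108, 47), (111, 28)]
rim 114 109.68053778144258 [585.8 250.7 109.3] [554.2 221.6 103.4] [617.4 279.8 115.3]
rack ((531.099853515625, -182.92620849609375), (90.4694595336914, 250.94927978515625), 1.4471596479415894)
mixer ((578.6209106445312, 242.4588623046875), (151.34092712402344, 150.3740234375), 13.775067329406738)
pad 353 144
sock 163 122
side pad 198 zmed 120.78431027046067 mean [ 534.2 -269.8  120.4] rng [ 513.7 -288.9  112.2] [ 555.5 -248.   125.1]
[(93, 13), (96, 150), (99, 382), (102, 181), (105, 24), (108, 25), (111, 29)]
rim 71 110.15017129096724 [580.1 242.  109.5] [559.4 220.1 105. ] [600.7 263.8 114. ]
rack ((533.405029296875, -182.95098876953125), (93.00847625732422, 253.7009735107422), 1.7670226097106934)
mixer ((580.7197875976562, 242.13397216796875), (157.32188415527344, 157.86624145507812), 15.020760536193848)
pad 312 231
sock 234 119[ WARN:0@0.765] global loadsave.cpp:1063 imwrite_ Unsupported depth image for selected encoder is fallbacked to CV_8U.
```

View pics/crops.png

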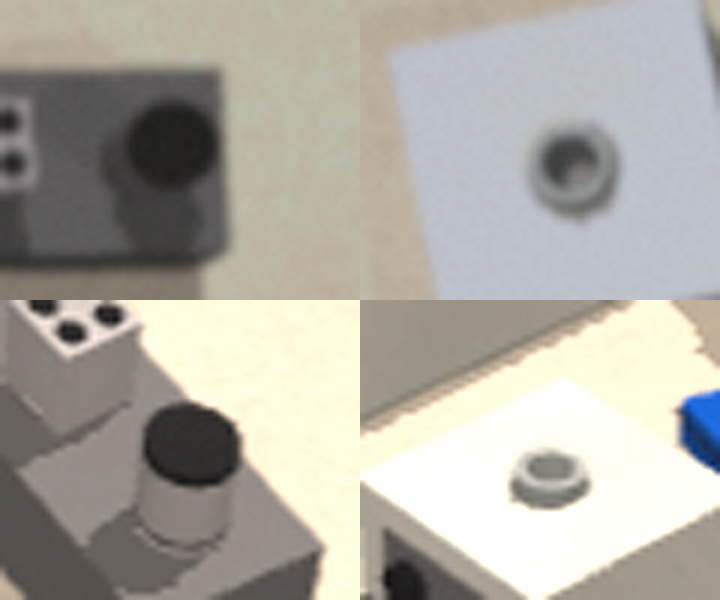

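```bash
python3 - <<'E'
from h import *
np.set_printoptions(precision=1,suppress=True)
print("pad",onplane("top",381.3,167.4,120),onplane("side",343.4,254.8,120))
for z in(109.5,111.5): print("sock",z,onplane("top",198.3,149.4,z),onplane("side",265.2,147.1,z))
# robust circle fits on the mixer: dark bore + grey rim masks
for c,p in(("top",(198.3,149.4)),("side",(265.2,147.1))):
    g=cv2.cvtColor(np.load(f"{c}0.npz")["im"],cv2.COLOR_RGB2GRAY)
    u0,v0=int(p[0])-13,int(p[1])-12
    k=g[v0:v0+26,u0:u0+27]; t,m=cv2.threshold(k,0,255,cv2.THRESH_OTSU+cv2.THRESH_BINARY_INV)
    n,l,s,cen=cv2.connectedComponentsWithStats(m); i=1+s[1:,4].argmax()
    print(c,t,s[i],cen[i]+[u0,v0], s[i][:2]+s[i][2:4]/2-.5+[u0,v0])
    # depth top median inside rim
s=r.sense(); print(s["tcp_rot"]*57.2958, s["qpos"])
from scipy.spatial.transform import Rotation as Ro
print(Ro.from_euler("xyz",s["tcp_rot"]).as_matrix())
E
```

```text
pad [ 535.1 -266.4  120. ] [ 533.7 -268.7  120. ]
sock 109.5 [578.  240.6 109.5] [579.5 242.8 109.5]
sock 111.5 [577.6 240.3 111.5] [578.2 240.2 111.5]
top 102.0 [  7   6  14  16 176] [198.4 150.4] [198.5 150.5]
side 142.0 [  7   9  14  10 104] [265.  148.8] [265.5 148.5]
[180.    0.  162.2] [ 1.3  0.4  1.6 -0.   1.2 -0. ]
[[-1.   0.3  0. ]
 [ 0.3  1.   0. ]
 [-0.   0.  -1. ]]
```

Emit:
{"name": "move_arm", "arguments": {
  "increments": [
    {"tx":-2.9,"ty":-3.5,"gripper":1},
    {"tx":-2.9,"ty":-3.5},
    {"tx":-2.9,"ty":-3.5},
    {"tx":-2.9,"ty":-3.5},
    {"tx":-2.9,"ty":-3.5},
    {"tx":-2.9,"ty":-3.5},
    {"tx":-2.9,"ty":-3.5},
    {"tx":-2.9,"ty":-3.5},
    {"tx":-2.9,"ty":-3.5},
    {"tx":-2.9,"ty":-3.5},
    {"tx":-2.9,"ty":-3.5},
    {"tx":-2.9,"ty":-3.5}
  ]
}}

```text
invalid input
```

Emit:
{"name": "move_arm", "arguments": {
  "increments": [
    {"tx":-2.9,"ty":-3.5},
    {"tx":-2.9,"ty":-3.5},
    {"tx":-2.9,"ty":-3.5},
    {"tx":-2.9,"ty":-3.5},
    {"tx":-2.9,"ty":-3.5},
    {"tx":-2.9,"ty":-3.5},
    {"tx":-2.9,"ty":-3.5},
    {"tx":-2.9,"ty":-3.5},
    {},
    {}
  ]
}}

```text
invalid input
```

Emit:
{"name": "move_arm", "arguments": {
  "increments": [
    {"rz":8},
    {"rz":8},
    {"rz":8},
    {"rz":8},
    {"rz":8},
    {"rz":8},
    {"rz":8},
    {"rz":8},
    {"rz":8.2},
    {},
    {}
  ]
}}

```text
invalid input
```

Emit:
{"name": "move_arm", "arguments": {
  "increments": [
    {"tx":-2.9,"ty":-3.5,"tz":0,"rx":0,"ry":0,"rz":0,"gripper":1}
  ]
}}

```text
clock: 0.8
eef_pos: [207.3, 556.0, 231.3]
tcp_rot: [3.139, -0.001, 2.833]
contact_force: [1.2, -0.4, 0.5]
opening: 0.998
```

Emit:
{"name": "move_arm", "arguments": {
  "increments": [
    {"tx":-2.9,"ty":-3.5,"tz":0,"rx":0,"ry":0,"rz":0,"gripper":1},
    {"tx":-2.9,"ty":-3.5,"tz":0,"rx":0,"ry":0,"rz":0,"gripper":1},
    {"tx":-2.9,"ty":-3.5,"tz":0,"rx":0,"ry":0,"rz":0,"gripper":1},
    {"tx":-2.9,"ty":-3.5,"tz":0,"rx":0,"ry":0,"rz":0,"gripper":1},
    {"tx":-2.9,"ty":-3.5,"tz":0,"rx":0,"ry":0,"rz":0,"gripper":1},
    {"tx":-2.9,"ty":-3.5,"tz":0,"rx":0,"ry":0,"rz":0,"gripper":1},
    {"tx":-2.9,"ty":-3.5,"tz":0,"rx":0,"ry":0,"rz":0,"gripper":1},
    {"tx":-2.9,"ty":-3.5,"tz":0,"rx":0,"ry":0,"rz":0,"gripper":1},
    {"tx":-2.9,"ty":-3.5,"tz":0,"rx":0,"ry":0,"rz":0,"gripper":1},
    {"tx":-2.9,"ty":-3.5,"tz":0,"rx":0,"ry":0,"rz":0,"gripper":1},
    {"tx":-2.9,"ty":-3.5,"tz":0,"rx":0,"ry":0,"rz":0,"gripper":1},
    {"tx":-2.9,"ty":-3.5,"tz":0,"rx":0,"ry":0,"rz":0,"gripper":1}
  ]
}}

```text
clock: 2.0
eef_pos: [411.4, 44.7, 231.7]
tcp_rot: [3.141, 0.001, 2.831]
contact_force: [0.1, 1.2, 0.2]
opening: 1.001
```

Emit:
{"name": "move_arm", "arguments": {
  "increments": [
    {"tx":-2.9,"ty":-3.5,"tz":0,"rx":0,"ry":0,"rz":0,"gripper":1},
    {"tx":-2.9,"ty":-3.5,"tz":0,"rx":0,"ry":0,"rz":0,"gripper":1},
    {"tx":-2.9,"ty":-3.5,"tz":0,"rx":0,"ry":0,"rz":0,"gripper":1},
    {"tx":-2.9,"ty":-3.5,"tz":0,"rx":0,"ry":0,"rz":0,"gripper":1},
    {"tx":-2.9,"ty":-3.5,"tz":0,"rx":0,"ry":0,"rz":0,"gripper":1},
    {"tx":-2.9,"ty":-3.5,"tz":0,"rx":0,"ry":0,"rz":0,"gripper":1},
    {"tx":-2.9,"ty":-3.5,"tz":0,"rx":0,"ry":0,"rz":0,"gripper":1}
  ]
}}

```text
clock: 2.7
eef_pos: [529.7, -250.8, 231.4]
tcp_rot: [3.142, 0.0, 2.83]
contact_force: [0.3, -0.5, 0.8]
opening: 1.0
```

Emit:
{"name": "move_arm", "arguments": {
  "increments": [
    {"tx":0,"ty":0,"tz":0,"rx":0,"ry":0,"rz":8,"gripper":1},
    {"tx":0,"ty":0,"tz":0,"rx":0,"ry":0,"rz":8,"gripper":1},
    {"tx":0,"ty":0,"tz":0,"rx":0,"ry":0,"rz":8,"gripper":1},
    {"tx":0,"ty":0,"tz":0,"rx":0,"ry":0,"rz":8,"gripper":1},
    {"tx":0,"ty":0,"tz":0,"rx":0,"ry":0,"rz":8,"gripper":1},
    {"tx":0,"ty":0,"tz":0,"rx":0,"ry":0,"rz":8,"gripper":1},
    {"tx":0,"ty":0,"tz":0,"rx":0,"ry":0,"rz":8,"gripper":1},
    {"tx":0,"ty":0,"tz":0,"rx":0,"ry":0,"rz":8,"gripper":1},
    {"tx":0,"ty":0,"tz":0,"rx":0,"ry":0,"rz":8.2,"gripper":1},
    {"tx":0,"ty":0,"tz":0,"rx":0,"ry":0,"rz":0,"gripper":1},
    {"tx":0,"ty":0,"tz":0,"rx":0,"ry":0,"rz":0,"gripper":1}
  ]
}}

```text
clock: 3.8
eef_pos: [529.3, -248.8, 231.3]
tcp_rot: [3.142, -0.0, 1.575]
contact_force: [0.1, -0.7, -0.0]
opening: 1.0
```

Emit:
{"name": "move_arm", "arguments": {
  "increments": [
    {"tx":-1.9,"ty":0.5,"tz":0,"rx":0,"ry":0,"rz":0,"gripper":1},
    {"tx":0,"ty":0,"tz":3,"rx":0,"ry":0,"rz":0,"gripper":1},
    {"tx":0,"ty":0,"tz":3,"rx":0,"ry":0,"rz":0,"gripper":1},
    {"tx":0,"ty":0,"tz":3,"rx":0,"ry":0,"rz":0,"gripper":1},
    {"tx":0,"ty":0,"tz":3,"rx":0,"ry":0,"rz":0,"gripper":1},
    {"tx":0,"ty":0,"tz":2,"rx":0,"ry":0,"rz":0,"gripper":1},
    {"tx":0,"ty":0,"tz":1,"rx":0,"ry":0,"rz":0,"gripper":1},
    {"tx":0,"ty":0,"tz":0,"rx":0,"ry":0,"rz":0,"gripper":1}
  ]
}}

```text
clock: 4.6
eef_pos: [533.8, -268.1, 80.1]
tcp_rot: [-3.14, -0.001, 1.572]
contact_force: [0.3, 0.1, -0.3]
opening: 1.0
```

```bash
python3 - <<'E'
from h import *
K=[]
for c in("top","side"):
    im,d=r.grab_frame(c); u,v=map(int,w2px(c,(534,-268,110))); 
    K.append(cv2.resize(im[v-35:v+35,u-35:u+35,::-1],(400,400),interpolation=cv2.INTER_CUBIC))
cv2.imwrite("pics/g1.png",np.hstack(K)); print(r.sense())
E
```

```text
{'clock': 4.7, 'qpos': array([-4.67604783e-01,  4.88075706e-01,  1.80624274e+00, -9.55212333e-05,
        8.46232012e-01, -4.68050445e-01]), 'qvel': array([ 0.00475897, -0.01706584, -0.00445227, -0.00042501,  0.00093727,
        0.00574593]), 'joint_efforts': array([-7.93178589e-02, -6.05645299e+01, -2.57265741e+01, -5.47124757e-03,
        6.22383814e-03, -2.75224645e-02]), 'eef_pos': array([ 534.910409  , -268.45345118,   81.98183754]), 'tcp_rot': array([3.14069485e+00, 5.34072198e-04, 1.57130502e+00]), 'contact_force': array([0.33445347, 0.3820015 , 0.42755417]), 'wrist_torque': array([ 0.02681449,  0.00899117, -0.00256287]), 'opening': 0.9987681426433622}
```

View pics/g1.png

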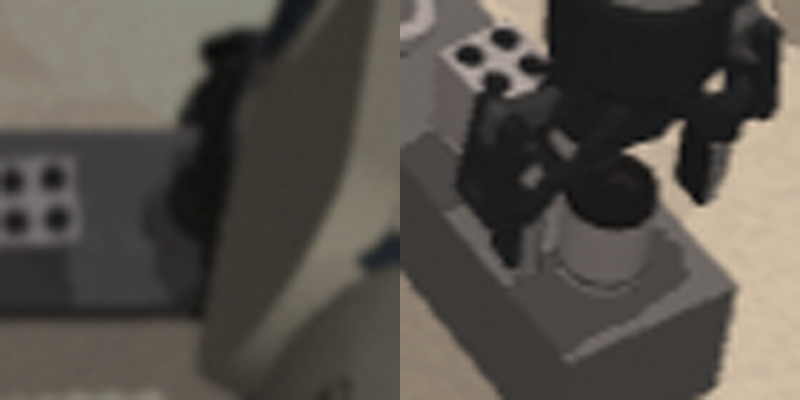

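In the side view (right half), the open fingers straddle the padded head at about (615,215), clear of the block. Closing.

Emit:
{"name": "move_arm", "arguments": {
  "increments": [
    {"tx":0,"ty":0,"tz":0,"rx":0,"ry":0,"rz":0,"gripper":-1},
    {"tx":0,"ty":0,"tz":0,"rx":0,"ry":0,"rz":0,"gripper":-1},
    {"tx":0,"ty":0,"tz":0,"rx":0,"ry":0,"rz":0,"gripper":-1},
    {"tx":0,"ty":0,"tz":0,"rx":0,"ry":0,"rz":0,"gripper":-1},
    {"tx":0,"ty":0,"tz":0,"rx":0,"ry":0,"rz":0,"gripper":-1},
    {"tx":0,"ty":0,"tz":0,"rx":0,"ry":0,"rz":0,"gripper":-1},
    {"tx":0,"ty":0,"tz":0,"rx":0,"ry":0,"rz":0,"gripper":-1},
    {"tx":0,"ty":0,"tz":0,"rx":0,"ry":0,"rz":0,"gripper":-1},
    {"tx":0,"ty":0,"tz":0,"rx":0,"ry":0,"rz":0,"gripper":-1},
    {"tx":0,"ty":0,"tz":0,"rx":0,"ry":0,"rz":0,"gripper":-1}
  ],
  "squeeze": 50
}}

```text
clock: 5.7
eef_pos: [534.7, -268.0, 82.2]
tcp_rot: [3.141, 0.001, 1.571]
contact_force: [-1.1, 1.2, 4.3]
opening: 0.459
```

Emit:
{"name": "move_arm", "arguments": {
  "increments": [
    {"tx":0,"ty":0,"tz":-1,"rx":0,"ry":0,"rz":0,"gripper":-1},
    {"tx":0,"ty":0,"tz":-2,"rx":0,"ry":0,"rz":0,"gripper":-1},
    {"tx":0,"ty":0,"tz":-3,"rx":0,"ry":0,"rz":0,"gripper":-1},
    {"tx":0,"ty":0,"tz":-3,"rx":0,"ry":0,"rz":0,"gripper":-1},
    {"tx":0,"ty":0,"tz":-3,"rx":0,"ry":0,"rz":0,"gripper":-1},
    {"tx":0,"ty":0,"tz":-3,"rx":0,"ry":0,"rz":0,"gripper":-1},
    {"tx":0,"ty":0,"tz":-1,"rx":0,"ry":0,"rz":0,"gripper":-1},
    {"tx":0,"ty":0,"tz":0,"rx":0,"ry":0,"rz":0,"gripper":-1}
  ],
  "squeeze": 50
}}

```text
clock: 6.5
eef_pos: [534.9, -268.1, 242.9]
tcp_rot: [3.139, 0.001, 1.571]
contact_force: [-0.1, -0.8, -1.8]
opening: 0.454
```

Emit:
{"name": "move_arm", "arguments": {
  "increments": [
    {"tx":2,"ty":0.4,"tz":0,"rx":0,"ry":0,"rz":0,"gripper":-1},
    {"tx":4,"ty":0.4,"tz":0,"rx":0,"ry":0,"rz":0,"gripper":-1},
    {"tx":4.5,"ty":0.4,"tz":0,"rx":0,"ry":0,"rz":0,"gripper":-1},
    {"tx":4.5,"ty":0.4,"tz":0,"rx":0,"ry":0,"rz":0,"gripper":-1},
    {"tx":4.5,"ty":0.4,"tz":0,"rx":0,"ry":0,"rz":0,"gripper":-1},
    {"tx":4.5,"ty":0.4,"tz":0,"rx":0,"ry":0,"rz":0,"gripper":-1},
    {"tx":4.5,"ty":0.4,"tz":0,"rx":0,"ry":0,"rz":0,"gripper":-1},
    {"tx":4.5,"ty":0.4,"tz":0,"rx":0,"ry":0,"rz":0,"gripper":-1},
    {"tx":4.5,"ty":0.4,"tz":0,"rx":0,"ry":0,"rz":0,"gripper":-1},
    {"tx":4.5,"ty":0.4,"tz":0,"rx":0,"ry":0,"rz":0,"gripper":-1},
    {"tx":4.5,"ty":0.4,"tz":0,"rx":0,"ry":0,"rz":0,"gripper":-1},
    {"tx":4.5,"ty":0,"tz":0,"rx":0,"ry":0,"rz":0,"gripper":-1}
  ]
}}

```text
clock: 7.7
eef_pos: [577.5, 243.8, 238.9]
tcp_rot: [-3.139, 0.001, 1.571]
contact_force: [0.8, -0.0, -1.7]
opening: 0.453
```

Emit:
{"name": "move_arm", "arguments": {
  "increments": [
    {"tx":0,"ty":0,"tz":3,"rx":0,"ry":0,"rz":0,"gripper":-1},
    {"tx":0,"ty":0,"tz":2,"rx":0,"ry":0,"rz":0,"gripper":-1},
    {"tx":0,"ty":0,"tz":0.5,"rx":0,"ry":0,"rz":0,"gripper":-1},
    {"tx":0,"ty":0,"tz":0,"rx":0,"ry":0,"rz":0,"gripper":-1},
    {"tx":0,"ty":0,"tz":0,"rx":0,"ry":0,"rz":0,"gripper":-1}
  ]
}}

```text
clock: 8.2
eef_pos: [578.6, 242.0, 186.5]
tcp_rot: [3.141, -0.0, 1.57]
contact_force: [0.1, 0.0, -1.4]
opening: 0.455
```

```bash
python3 - <<'E'
from h import *
K=[]
for c in("top","side"):
    im,d=r.grab_frame(c); u,v=map(int,w2px(c,(579,242,140))); v=max(v,45)
    K.append(cv2.resize(im[v-45:v+45,u-45:u+45,::-1],(400,400),interpolation=cv2.INTER_CUBIC)); print(c,u-45,v-45)
cv2.imwrite("pics/g2.png",np.hstack(K)); print(r.sense()["eef_pos"],[ (o["confidence"],o["location"]) for o in r.place_of("pad_head_center","side")])
s=r.sense()["eef_pos"]; print(w2px("side",s+[0,0,13]),w2px("side",s-[0,0,54]))
E
```

```text
top 151 101
side 220 94
[579.06540159 242.11069784 187.31332879] [(0.68, [122.2, 267.4])]
(np.float64(265.1696675702932), np.float64(123.21423932103923)) (np.float64(265.1535783711921), np.float64(141.10750823907114))
```

View pics/g2.png

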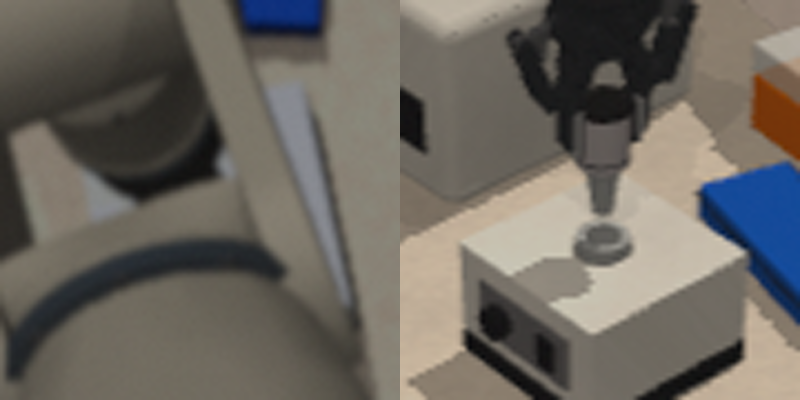

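In the side view the head hangs upright with its shank tip at (601,213), directly above the white mixer's socket mouth at (603,240). I'll lower it to just above seated.

Emit:
{"name": "move_arm", "arguments": {
  "increments": [
    {"tx":0,"ty":0,"tz":2,"rx":0,"ry":0,"rz":0,"gripper":-1},
    {"tx":0,"ty":0,"tz":1,"rx":0,"ry":0,"rz":0,"gripper":-1},
    {"tx":0,"ty":0,"tz":1,"rx":0,"ry":0,"rz":0,"gripper":-1},
    {"tx":0,"ty":0,"tz":0.5,"rx":0,"ry":0,"rz":0,"gripper":-1},
    {"tx":0,"ty":0,"tz":0.5,"rx":0,"ry":0,"rz":0,"gripper":-1},
    {"tx":0,"ty":0,"tz":0.5,"rx":0,"ry":0,"rz":0,"gripper":-1},
    {"tx":0,"ty":0,"tz":0,"rx":0,"ry":0,"rz":0,"gripper":-1},
    {"tx":0,"ty":0,"tz":0,"rx":0,"ry":0,"rz":0,"gripper":-1}
  ]
}}

```text
clock: 9.15
eef_pos: [578.5, 242.3, 131.5]
tcp_rot: [3.141, -0.0, 1.571]
contact_force: [0.8, 0.4, -2.2]
opening: 0.454
```

Emit:
{"name": "move_arm", "arguments": {
  "increments": [
    {"tx":0,"ty":0,"tz":0.3,"rx":0,"ry":0,"rz":0,"gripper":-1},
    {"tx":0,"ty":0,"tz":0.3,"rx":0,"ry":0,"rz":0,"gripper":-1},
    {"tx":0,"ty":0,"tz":0,"rx":0,"ry":0,"rz":0,"gripper":-1},
    {"tx":0,"ty":0,"tz":0,"rx":0,"ry":0,"rz":0,"gripper":-1}
  ]
}}

```text
clock: 9.55
eef_pos: [578.8, 242.4, 125.4]
tcp_rot: [3.141, -0.0, 1.571]
contact_force: [3.0, 1.7, -3.2]
opening: 0.461
```

Emit:
{"name": "move_arm", "arguments": {
  "increments": [
    {"tx":0.05,"ty":0.1,"tz":0.1,"rx":0,"ry":0,"rz":0,"gripper":-1},
    {"tx":0,"ty":0,"tz":0,"rx":0,"ry":0,"rz":0,"gripper":-1},
    {"tx":0,"ty":0,"tz":0,"rx":0,"ry":0,"rz":0,"gripper":-1}
  ]
}}

```text
clock: 9.85
eef_pos: [579.1, 242.7, 124.2]
tcp_rot: [-3.141, 0.0, 1.571]
contact_force: [-0.0, 0.0, -1.8]
opening: 0.457
```

Emit:
{"name": "move_arm", "arguments": {
  "increments": [
    {"tx":0,"ty":0,"tz":0,"rx":0,"ry":0,"rz":0,"gripper":1},
    {"tx":0,"ty":0,"tz":0,"rx":0,"ry":0,"rz":0,"gripper":1},
    {"tx":0,"ty":0,"tz":0,"rx":0,"ry":0,"rz":0,"gripper":1},
    {"tx":0,"ty":0,"tz":0,"rx":0,"ry":0,"rz":0,"gripper":1},
    {"tx":0,"ty":0,"tz":0,"rx":0,"ry":0,"rz":0,"gripper":1},
    {"tx":0,"ty":0,"tz":0,"rx":0,"ry":0,"rz":0,"gripper":1},
    {"tx":0,"ty":0,"tz":0,"rx":0,"ry":0,"rz":0,"gripper":1}
  ]
}}

```text
clock: 10.55
eef_pos: [579.3, 242.7, 124.3]
tcp_rot: [-3.142, 0.0, 1.571]
contact_force: [0.5, -0.8, -0.4]
opening: 0.997
```

Emit:
{"name": "move_arm", "arguments": {
  "increments": [
    {"tx":0,"ty":0,"tz":-1,"rx":0,"ry":0,"rz":0,"gripper":1},
    {"tx":0,"ty":0,"tz":-2,"rx":0,"ry":0,"rz":0,"gripper":1},
    {"tx":0,"ty":0,"tz":-2,"rx":0,"ry":0,"rz":0,"gripper":1},
    {"tx":0,"ty":0,"tz":-2,"rx":0,"ry":0,"rz":0,"gripper":1},
    {"tx":0,"ty":0,"tz":-1,"rx":0,"ry":0,"rz":0,"gripper":1},
    {"tx":0,"ty":0,"tz":0,"rx":0,"ry":0,"rz":0,"gripper":-1},
    {"tx":0,"ty":0,"tz":0,"rx":0,"ry":0,"rz":0,"gripper":-1},
    {"tx":0,"ty":0,"tz":0,"rx":0,"ry":0,"rz":0,"gripper":-1},
    {"tx":0,"ty":0,"tz":0,"rx":0,"ry":0,"rz":0,"gripper":-1},
    {"tx":0,"ty":0,"tz":0,"rx":0,"ry":0,"rz":0,"gripper":-1},
    {"tx":0,"ty":0,"tz":0,"rx":0,"ry":0,"rz":0,"gripper":-1},
    {"tx":0,"ty":0,"tz":0,"rx":0,"ry":0,"rz":0,"gripper":-1}
  ]
}}

```text
clock: 11.75
eef_pos: [579.3, 242.7, 204.1]
tcp_rot: [-3.141, 0.0, 1.571]
contact_force: [0.5, -0.6, -0.3]
opening: -0.002
```

```bash
cat > look.py <<'E'
from h import *; import sys
im,d=r.grab_frame("side"); u,v=map(int,w2px("side",(579,242,140)))
cv2.imwrite(sys.argv[1],cv2.resize(im[v-40:v+50,u-45:u+45,::-1],(540,540),interpolation=cv2.INTER_CUBIC))
V,U=np.mgrid[:384,:512]; W=px2w("side",U,V,d)
h=np.hypot(W[...,0]-579,W[...,1]-242)
k=(h<17)&(d>0)&(W[...,2]>135)&(W[...,2]<170); b=(h>30)&(h<60)&(abs(W[...,2]-100)<6)
print("top z",np.percentile(W[k][:,2],[25,50,75]),k.sum(),"mixer z",np.median(W[b][:,2])); s=r.sense(); print(s["clock"],s["eef_pos"],s["contact_force"],s["opening"])
E
python3 look.py pics/g3.png
```

```text
top z [158.31485423 160.80442406 162.84974832] 62 mixer z 100.67789593125431
11.8 [579.29527815 242.71720287 204.13750189] [ 0.02363827  0.7284984  -0.3082869 ] -0.0009262687085003759
```

View pics/g3.png

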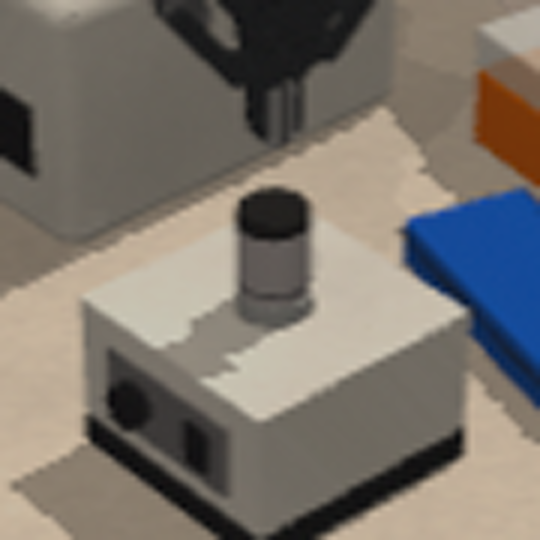

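The head stands upright in the socket at (274,250), released and proud, with its top at z≈160.5. The shut fingertips are centred above it. Now I'll push down in small steps.

Emit:
{"name": "move_arm", "arguments": {
  "increments": [
    {"tx":0,"ty":0,"tz":2,"rx":0,"ry":0,"rz":0,"gripper":-1},
    {"tx":0,"ty":0,"tz":1,"rx":0,"ry":0,"rz":0,"gripper":-1},
    {"tx":0,"ty":0,"tz":0.6,"rx":0,"ry":0,"rz":0,"gripper":-1},
    {"tx":0,"ty":0,"tz":0.3,"rx":0,"ry":0,"rz":0,"gripper":-1},
    {"tx":0,"ty":0,"tz":0,"rx":0,"ry":0,"rz":0,"gripper":-1}
  ]
}}

```text
clock: 12.3
eef_pos: [579.3, 242.7, 165.1]
tcp_rot: [-3.141, 0.0, 1.571]
contact_force: [-0.1, -0.6, -0.3]
opening: -0.003
```

Emit:
{"name": "move_arm", "arguments": {
  "increments": [
    {"tx":0,"ty":0,"tz":0.2,"rx":0,"ry":0,"rz":0,"gripper":-1},
    {"tx":0,"ty":0,"tz":0.2,"rx":0,"ry":0,"rz":0,"gripper":-1},
    {"tx":0,"ty":0,"tz":0.1,"rx":0,"ry":0,"rz":0,"gripper":-1},
    {"tx":0,"ty":0,"tz":0,"rx":0,"ry":0,"rz":0,"gripper":-1}
  ]
}}

```text
clock: 12.7
eef_pos: [579.6, 242.8, 160.6]
tcp_rot: [3.141, -0.0, 1.571]
contact_force: [0.1, 0.4, 2.9]
opening: 0.0
```

Emit:
{"name": "move_arm", "arguments": {
  "increments": [
    {"tx":0,"ty":0,"tz":0.1,"rx":0,"ry":0,"rz":0,"gripper":-1},
    {"tx":0,"ty":0,"tz":0.1,"rx":0,"ry":0,"rz":0,"gripper":-1},
    {"tx":0,"ty":0,"tz":0,"rx":0,"ry":0,"rz":0,"gripper":-1}
  ]
}}

```text
clock: 13.0
eef_pos: [579.6, 242.8, 158.4]
tcp_rot: [3.141, -0.0, 1.571]
contact_force: [0.7, 0.6, 4.1]
opening: -0.002
```

Emit:
{"name": "move_arm", "arguments": {
  "increments": [
    {"tx":0,"ty":0,"tz":0.1,"rx":0,"ry":0,"rz":0,"gripper":-1},
    {"tx":0,"ty":0,"tz":0.1,"rx":0,"ry":0,"rz":0,"gripper":-1},
    {"tx":0,"ty":0,"tz":0.1,"rx":0,"ry":0,"rz":0,"gripper":-1},
    {"tx":0,"ty":0,"tz":0.1,"rx":0,"ry":0,"rz":0,"gripper":-1},
    {"tx":0,"ty":0,"tz":0,"rx":0,"ry":0,"rz":0,"gripper":-1}
  ]
}}

```text
clock: 13.5
eef_pos: [579.5, 242.7, 154.1]
tcp_rot: [3.141, -0.0, 1.571]
contact_force: [1.2, -0.4, 2.1]
opening: 0.001
```

Emit:
{"name": "move_arm", "arguments": {
  "increments": [
    {"tx":0,"ty":0,"tz":0.1,"rx":0,"ry":0,"rz":0,"gripper":-1},
    {"tx":0,"ty":0,"tz":0.1,"rx":0,"ry":0,"rz":0,"gripper":-1},
    {"tx":0,"ty":0,"tz":0,"rx":0,"ry":0,"rz":0,"gripper":-1}
  ]
}}

```text
clock: 13.8
eef_pos: [579.4, 242.7, 152.1]
tcp_rot: [3.142, -0.0, 1.571]
contact_force: [1.4, 0.1, 2.9]
opening: -0.003
```

Emit:
{"name": "move_arm", "arguments": {
  "increments": [
    {"tx":0,"ty":0,"tz":0.1,"rx":0,"ry":0,"rz":0,"gripper":-1},
    {"tx":0,"ty":0,"tz":0,"rx":0,"ry":0,"rz":0,"gripper":-1}
  ]
}}

```text
clock: 14.0
eef_pos: [579.5, 242.8, 151.5]
tcp_rot: [3.141, -0.0, 1.571]
contact_force: [1.1, 0.5, 5.7]
opening: 0.004
```

Emit:
{"name": "move_arm", "arguments": {
  "increments": [
    {"tx":0,"ty":0,"tz":0.1,"rx":0,"ry":0,"rz":0,"gripper":-1},
    {"tx":0,"ty":0,"tz":0,"rx":0,"ry":0,"rz":0,"gripper":-1}
  ]
}}

```text
clock: 14.2
eef_pos: [579.7, 242.9, 151.5]
tcp_rot: [3.141, -0.0, 1.571]
contact_force: [-1.2, 0.4, 13.0]
opening: 0.003
```

```bash
python3 look.py pics/g4.png
```

```text
top z [151.24548031 155.22899848 162.76887977] 71 mixer z 100.62280012564887
14.25 [579.72165566 242.89931861 151.48914569] [-0.93415787 -0.89480118 12.53373761] -0.000350207148342819
```

Position has stalled at 151.5 with 13 N, which is the expected hard-stop height. One more small step should confirm it.

Emit:
{"name": "move_arm", "arguments": {
  "increments": [
    {"tx":0,"ty":0,"tz":0.1,"rx":0,"ry":0,"rz":0,"gripper":-1},
    {"tx":0,"ty":0,"tz":0,"rx":0,"ry":0,"rz":0,"gripper":-1},
    {"tx":0,"ty":0,"tz":0,"rx":0,"ry":0,"rz":0,"gripper":-1}
  ]
}}

```text
clock: 14.55
eef_pos: [579.9, 242.9, 151.4]
tcp_rot: [3.14, -0.001, 1.571]
contact_force: [-3.9, -0.7, 20.1]
opening: -0.004
```

Force rose to 20 N with no further motion, so it is on the hard stop. Retreating.

Emit:
{"name": "move_arm", "arguments": {
  "increments": [
    {"tx":0,"ty":0,"tz":-0.5,"rx":0,"ry":0,"rz":0,"gripper":-1},
    {"tx":0,"ty":0,"tz":-2,"rx":0,"ry":0,"rz":0,"gripper":-1},
    {"tx":0,"ty":0,"tz":-3,"rx":0,"ry":0,"rz":0,"gripper":-1},
    {"tx":0,"ty":0,"tz":-3,"rx":0,"ry":0,"rz":0,"gripper":-1},
    {"tx":0,"ty":0,"tz":-2,"rx":0,"ry":0,"rz":0,"gripper":-1},
    {"tx":0,"ty":0,"tz":0,"rx":0,"ry":0,"rz":0,"gripper":-1},
    {"tx":0,"ty":0,"tz":0,"rx":0,"ry":0,"rz":0,"gripper":-1}
  ]
}}

```text
clock: 15.25
eef_pos: [578.7, 242.5, 253.4]
tcp_rot: [-3.14, 0.0, 1.571]
contact_force: [-0.5, 0.2, -0.4]
opening: 0.003
```

```bash
python3 look.py pics/g5.png
```

```text
top z [148.95690169 151.77571723 153.17471803] 61 mixer z 100.69203360363679
15.3 [578.42562967 242.32132212 252.69953762] [-0.09795864  0.28793994 -0.09967311] -0.0034811753623195155
```

View pics/g5.png

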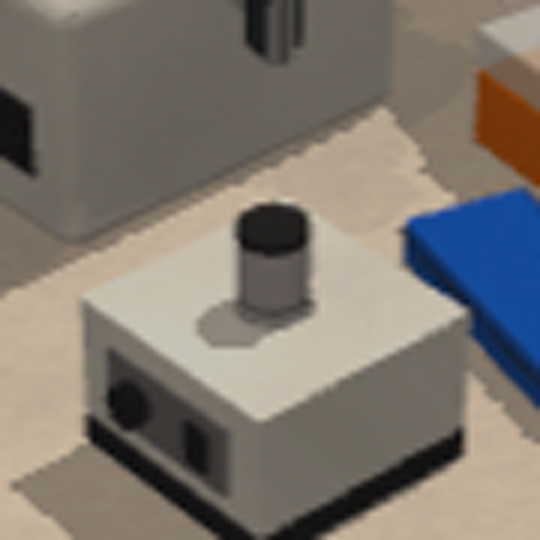

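The head at (272,258) stands upright with its shoulder almost flush with the mixer's top. Its own top measures z≈151.8 against 151.5 expected, and the gripper is clear.

```bash
python3 -c "
from rig import r
print(r.sign_off())"
```

```text
the job is handed in; nothing more can be done
None
```

The round padded head is in the white mixer's socket with the socket driven fully home, and I handed the job in at about 15 s on the robot's clock. I took the head from the rack, set it in the socket, let go while it stood proud (top at z ≈ 160.5 mm), then pushed it down with the shut fingertips.

- **Hard stop:** the fingertips stopped at z ≈ 151.5 mm (expected 151.5) as the force rose from 13 to 20 N. 20 N was the highest force I read.
- **Last look:** depth put the head's top at about 151.8 mm, and it stood upright with the gripper about 100 mm clear above it.
- **Failed or disagreed:** my first three move calls were rejected as "invalid input" because some row fields were missing, so nothing moved. During lowering there was a brief 3 N sideways touch in the bore, which a 1 mm nudge cleared. One depth reading during the push spread from 151 to 163 mm, probably because the fingers were in view, so I relied on the clear one after backing off.

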